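# Close up the loaded mini centrifuge and start the spin

### The arm

A 6-joint arm with a two-finger parallel gripper is mounted at the origin on a cart in front of the work surface, level with it; the furniture and walls round the work are solid. World frame = base frame: x ahead of the robot, y to its left, z up, the work surface at z = 0. Lengths are in mm, angles in rad, forces in N, time in s.
With the tool pointing down it reaches from about 425 to 950 mm from the base axis. Payload 14.7 kg.
Tool frame: the origin (TCP) lies midway between the tips of the shut fingers; the grasp point (between the pads) lies bot.grip_depth behind it (bot.grip_depth is the distance from the TCP to the grasp point, in mm); z points along the fingers, y is the line along which they close (so a half turn about z gives the same grasp; the last joint's range is limited). The gripper opens to 85 mm and grips with 20 to 120 N. Pads are 22 mm wide; open, the fingers measure 114 mm over their backs; the gripper's body (76 mm by 85 mm) begins 54 mm behind the grasp point. The pads swing forward as they close: fully open they stand 13 mm farther back than shut.
Start: joints at [1.261, 0.48, 1.596, -0, 1.065, -0.047], TCP at [168.836, 627.684, 231.297] pointing down, gripper open.
Joint ranges: [-2.75, 2.75], [-0.82, 2.05], [0.23, 2.67], [-1.56, 4.7], [0.09, 2.69], [-2.92, 2.92]. Speed limits (rad/s): [1.89, 1.89, 2.39, 3.01, 3.01, 3.01].

### API

Orientations are given as a unit quaternion [w, x, y, z].
In Python, from rig import bot gives the robot as it stands.
- The arm moves only by the tool servo_tool, never from a script. Its argument "rows" is a list of rows, each a list of 7 numbers: the shift along the world's x, y, z in mm, then the turn, a rotation vector about the world's x, y, z in rad, then the opening, from 0 (shut) to 1 (fully open). A call has 1 to 10 rows; each row is the pose to reach, as a shift and turn from the pose commanded when the call began; what a row does not reach only later rows make up. A row lasts 1/8 s, in which the tool goes at most 62.5 mm and 10.7 degrees, less where a joint would pass 70% of its speed; a pose out of reach is approached as far as the arm can. A call with a gripper value outside its range is refused whole. The fingers move at their own pace and stop on an object; the grip force is fixed at half the most. Time passes only in rows, so rows that repeat a pose let the fingers close. It gives the time, the measured TCP pose, the force, the opening and the grip force at its end, in the units of the state.
- bot.observe(): the state, without advancing time (a new reading comes with each control period).
- bot.camera(name): name is "scene" or "side" or "wrist"; returns (picture, depth): 480x640x3 uint8, blue, green, red; 480x640 float32, mm along the optical axis (not along the pixel's ray), 0 where there is no reading.
- bot.calibration(name): a dict with "K" (3x3 intrinsics, pixels), "cam_to_world" (4x4, takes a point from camera to world coordinates). Camera axes: x right, y up, looking along -z (the intrinsics and any distortion apply to the point x, -y, -z); pixel columns grow to the right and rows downward; lengths in mm; the calibration is good to about 2 mm. The wrist camera is an equidistant fisheye: a pixel r from the principal point sees the ray r / f radians off the axis. A picture is of the moment at which its call begins: read the wrist's pose just before it. calibration takes no time and is no camera call; for the wrist camera it gives the pose at the moment of the call.
- bot.job_done(): hands the job in; it is judged then, once.
Trained networks look in the newest picture that a camera, given by its name, has taken for a name from the list of things; names that differ only in an ending like _2 or _b are one class to them, and where a whole thing is asked for, a point or a joint stands for the part that bears it (a point fixed in the world has none). Each returns a list of dicts, best first, with "conf" (0 to 1); they miss things now and then, are a little off and sometimes report something else, mostly with a low value. They report only what shows in the picture. A call takes as long as a camera call.
- bot.spot_in(camera, label): "bbox" ([centre column, centre row, width, height] in pixels, round what is visible of it).
- bot.outline_of(camera, label): "region" (480x640 bool, what is visible of it) and "bbox" ([centre column, centre row, width, height] in pixels, round what is visible of it).
The state is a dict: "time": time; "joint_pos": joint angles; "joint_velocities": joint speeds; "effort": joint torques, N m; "tool_pos": TCP position; "tcp_rot": TCP orientation; "ft_force": force on the tool from outside, world axes, zero at the start; "ft_torque": the same for the moment, N m; "finger_gap": opening from 0.0 (shut) to 1.0 (fully open); "grasp_force": force on a finger pad.
Only numpy, scipy, OpenCV 4.12 (cv2) and the standard library are available. Lean on these libraries where they do the work, as an engineer would, in place of code of your own. Each camera call takes 0.05 s, during which the arm holds its last target. There are 200 camera calls.

### The job

Get the loaded centrifuge running: take the marker that was left lying across its open bowl and lay it down gently on the free bench to the right of the centrifuge, then lower the smoked lid gently until it is fully shut, without slamming it, and only then switch the machine on by pressing in the lower half of the small rocker switch on its front. Leave the small bottle beside it, the timer and the roll of tape where they are.

Things in the scene. Friction and masses are not known exactly. Their poses are not given: they have to be found in the camera images.
- mini_centrifuge: mini centrifuge fixed to the bench, 164 mm deep (x -84 to 80), 148 wide (y -74 to 74); origin: centre of its underside on the bench; x from its front (robot side) to the hinge at the back, y to its left, z up. Bowl inside: x -59 to 64, y -60 to 60, rim 90 high, rotor top 76 high. To its right (-y) the bench is free over x -120 to 20 mm, as far as 170 mm from the origin
- mini_centrifuge_lid (a joint): angle of the smoked lid, hinged along y at the back, rad: 0 shut, 1.48 fully open (nearly upright); it starts between 1.3 and 1.48. The hinge is damped and stiff: the lid stays where it is left above about 0.9 rad and sinks shut by itself, slowly (about 1 rad/s), below about 0.8 rad. Anything lying on the rim stops it from shutting
- lid_lip (a point): centre of the flat lip in the middle of the lid's front edge, 20 (from hinge outwards) x 26 (y) x 3 mm; 153 mm from the hinge; 95 mm high when shut, 245 when fully open. Its frame turns with the lid: z up when shut, pointing back away from the robot when open. Between lip and hinge the lid is a dome; its flat top is 36 mm out along z, 31 to 117 mm from the hinge
- lid_hinge (a point): middle of the lid's hinge line, 75 mm behind the centrifuge's origin, 93.5 mm above the bench; the frame is the centrifuge's
- mini_centrifuge_rocker (a joint): angle of the power rocker in rad: 0 off, 0.244 on; it stays where it is left. Pressing its lower half in (towards the machine) turns it on, about 1.5 N is enough; pressing its upper half turns it off
- rocker_face (a point): centre of the rocker's front face, 13 mm wide, 10 high, 6 proud of the machine's front: 90 mm ahead of the origin, 34 to its left, 48 above the bench. Its lower half (43 to 48 mm high) goes in about 1 mm. Axes as the centrifuge's: x points into the machine. Right of it is a dial that does not turn (y -33 to -9, z 43 to 68 mm, standing out to x = -100)
- marker: red and white marker pen, 135 mm long along its y axis, 16 mm thick, 15 g; origin at the middle of its underside as built. At the start it lies across the bowl with its ends on the left and right rim (underside 90 mm high)
- bottle: small reagent bottle with ribbed cap, 40 mm across, 85 mm high, standing to the left of the centrifuge; origin at the centre of its underside; leave it alone
- timer: lab timer lying flat, 66 x 66 x 20 mm, left of the work near the front edge; origin at the centre of its underside; leave it alone
- tape: roll of tape lying flat, 96 mm across, 25 mm high, behind the centrifuge; origin at the centre of its underside; leave it alone

How it is judged:
By the outcome, as a careful person would: the job done as asked, in the order asked, and still so for the second after the job is handed in, with the robot touching nothing.
It also fails if it takes over 64 s, if anything falls off the work surface, if the arm or the gripper's body presses on something with over 40 N, if the wrist force passes 120 N, or if a joint passes its speed limit or range.

## Working session

There is one attempt and no reset: what is moved stays moved. The work goes in short steps, Python scripts to look and compute and a tool call to move; the robot and the scene stay as the last step left them, time stands still between calls to the robot, and variables do not carry over. Pictures are saved under pics/ and viewed, at most 13 in all, crops included, and the job is handed in when it is done.

Besides the shell and the picture viewer there is one more tool, called after "Emit:" in YAML: its name, and indented under it one key for each argument. servo_tool: Moves the arm, as the interface text tells. Its arguments: {"type":"object","properties":{"rows":{"type":"array","items":{"type":"array","items":{"type":"number"}}}},"required":["rows"]}

```bash
mkdir -p pics; ls
cat > h.py <<'E'
import numpy as np, cv2
from rig import bot
def cloud(cam,d,mask,cal):
    K=np.array(cal["K"]);T=np.array(cal["cam_to_world"])
    v,u=np.nonzero(mask&(d>0));z=d[v,u]
    x=(u-K[0,2])/K[0,0]*z;y=(v-K[1,2])/K[1,1]*z
    return (T@np.c_[x,-y,-z,np.ones_like(z)].T).T[:,:3]
E
python3 - <<'E'
from h import *
print(bot.grip_depth,bot.observe())
for c in("scene","side"):
    cal=bot.calibration(c);im,d=bot.camera(c);cv2.imwrite(f"pics/{c}0.png",im);np.savez(f"{c}0.npz",d=d)
    print(c,np.round(np.array(cal["cam_to_world"]),3).tolist())
    for n in["mini_centrifuge","mini_centrifuge_lid","lid_lip","rocker_face","marker","bottle","timer","tape"]:
        r=bot.outline_of(c,n)
        for q in r[:2]:
            P=cloud(c,d,q["region"],cal)
            print(c,n,round(q["conf"],2),np.round(q["bbox"]),len(P),np.round(np.median(P,0)) if len(P) else "", np.round(np.percentile(P,[3,97],axis=0)).tolist() if len(P) else "")
E
```

```text
pics
18.700000000000003 {'time': 0.0, 'joint_pos': array([ 1.26139635e+00,  4.80824185e-01,  1.59692316e+00,  1.15941899e-05,
        1.06508298e+00, -4.65832770e-02]), 'joint_velocities': array([-2.79593782e-04, -2.15169963e-04, -5.92857802e-04, -7.71029255e-04,
       -3.84497520e-05,  1.65221439e-04]), 'effort': array([ 3.05938920e-03, -9.50632739e+01, -4.30185986e+01,  3.91627987e-05,
        1.22878002e-02,  8.63517062e-05]), 'tool_pos': array([168.7033806 , 627.27279538, 230.65898331]), 'tcp_rot': array([-1.14557177e-04,  1.31033243e-01,  9.91377782e-01, -6.08164866e-04]), 'ft_force': array([-0.1043996 , -0.21781522,  0.28216075]), 'ft_torque': array([ 0.00193923, -0.00206437,  0.00499445]), 'grasp_force': 0.0, 'finger_gap': 1.0037219734049738}
scene [[0.73, 0.444, -0.519, 116.233], [-0.683, 0.498, -0.534, -247.553], [0.021, 0.745, 0.667, 695.924], [0.0, 0.0, 0.0, 1.0]]
scene mini_centrifuge 0.64 [382. 269. 115. 152.] 9084 [623.  76.  87.] [[511.0, 17.0, 19.0], [677.0, 155.0, 225.0]]
scene mini_centrifuge_lid 0.65 [412. 231.  54.  72.] 2583 [664.  77. 180.] [[648.0, 24.0, 97.0]
[... 942 characters left out ...]
12811 [619.  57.  80.] [[516.0, 14.0, 18.0], [679.0, 154.0, 223.0]]
side lid_lip 0.79 [414. 252.  48. 105.] 2763 [666.  58. 194.] [[649.0, 22.0, 104.0], [685.0, 135.0, 252.0]]
side rocker_face 0.95 [368. 284. 138. 172.] 12974 [619.  57.  80.] [[516.0, 14.0, 18.0], [679.0, 154.0, 224.0]]
side marker 0.73 [327. 296.  21.  71.] 705 [552.  92. 102.] [[541.0, 37.0, 87.0], [566.0, 167.0, 105.0]]
side bottle 0.57 [314. 260.  21.  26.] 336 [561. 213.  71.] [[548.0, 206.0, 44.0], [579.0, 228.0, 85.0]]
side timer 0.9 [218. 233.  31.  23.] 788 [416. 392.  15.] [[384.0, 370.0, 1.0], [447.0, 433.0, 18.0]]
side tape 0.56 [440. 288.  52.  45.] 852 [774. 121.  18.] [[729.0, 92.0, 1.0], [815.0, 175.0, 25.0]]
```

Run:
```python
from h import *
a=cv2.imread("pics/scene0.png")[140:380,260:560];b=cv2.imread("pics/side0.png")[160:400,250:550]
cv2.imwrite("pics/c0.png",cv2.resize(np.hstack([a,b]),None,fx=1.33,fy=1.33*1.6,interpolation=cv2.INTER_CUBIC))
for c in("scene","side"):
    d=np.load(f"{c}0.npz")["d"];cal=bot.calibration(c)
    P=cloud(c,d,np.ones_like(d,bool),cal)
    P=P[(P[:,0]>480)&(P[:,0]<720)&(P[:,1]>-40)&(P[:,1]<185)]
    # right face and front face lines at z 20..80
    S=P[(P[:,2]>20)&(P[:,2]<80)]
    for nm,ax in(("right",1),("front",0)):
        o=1-ax;Q=[]
        for lo in np.arange(S[:,o].min(),S[:,o].max(),6):
            B=S[(S[:,o]>=lo)&(S[:,o]<lo+6)]
            if len(B)>15: Q.append((lo+3,np.percentile(B[:,ax],8)))
        print(c,nm,np.round(Q).astype(int).tolist())
    R=P[(P[:,2]>86)&(P[:,2]<93)]
    print("rim",np.round(cv2.minAreaRect(R[:,:2].astype(np.float32))[0]),cv2.minAreaRect(R[:,:2].astype(np.float32))[1:])
    q=bot.outline_of(c,"marker")
    M=cloud(c,d,q[0]["region"],cal);M=M[M[:,2]>94]
    l=cv2.fitLine(M[:,:2].astype(np.float32),cv2.DIST_HUBER,0,.01,.01).ravel();t=(M[:,:2]-l[2:])@l[:2]
    print("marker",l,np.percentile(t,[1,99]),np.percentile(M[:,2],[50,95]))
```

```text
scene right [[501, 82], [507, 60], [513, 47], [519, 40], [525, 35], [531, 32], [537, 30], [543, 29], [549, 28], [555, 27], [561, 26], [567, 25], [573, 24], [579, 23], [585, 22], [591, 21], [597, 20], [603, 19], [609, 18], [615, 17], [621, 16], [627, 15], [633, 14], [639, 13], [645, 12], [651, 13], [657, 16], [663, 77]]
scene front [[14, 618], [20, 585], [26, 551], [32, 528], [38, 519], [44, 514], [50, 512], [56, 511], [62, 509], [68, 510], [74, 511], [80, 506], [86, 500], [92, 501], [98, 503], [104, 516], [110, 518], [116, 518], [122, 520], [128, 520], [134, 522], [140, 521], [146, 521], [152, 525], [158, 525]]
rim [599.  95.] ((147.91151428222656, 162.42327880859375), 80.20508575439453)
marker [1.2938929e-01 9.9159390e-01 5.4887402e+02 9.9528847e+01] [-61.99890849  67.24540612] [104.09725435 106.81844201]
side right [[503, 81], [509, 58], [515, 44], [521, 37], [527, 33], [533, 31], [539, 30], [545, 28], [551, 27], [557, 26], [563, 25], [569, 24], [575, 23], [581, 23], [587, 21], [593, 20], [599, 20], [605, 18], [611, 17], [617, 16], [623, 15], [629, 14], [635, 13], [641, 12], [647, 11], [653, 12], [659, 14], [665, 19]]
side front [[13, 624], [19, 591], [25, 556], [31, 532], [37, 521], [43, 517], [49, 514], [55, 513], [61, 512], [67, 514], [73, 513], [79, 506], [85, 505], [91, 512], [97, 517], [103, 570], [109, 577], [115, 570], [121, 577], [127, 578], [133, 573], [139, 523], [145, 528], [151, 582], [157, 527]]
rim [601.  94.] ((146.0302734375, 162.13836669921875), 80.53239440917969)
marker [1.372294e-01 9.905393e-01 5.521287e+02 9.437465e+01] [-58.02891822  74.11276582] [102.4374731  104.54122527]
```

View pics/c0.png

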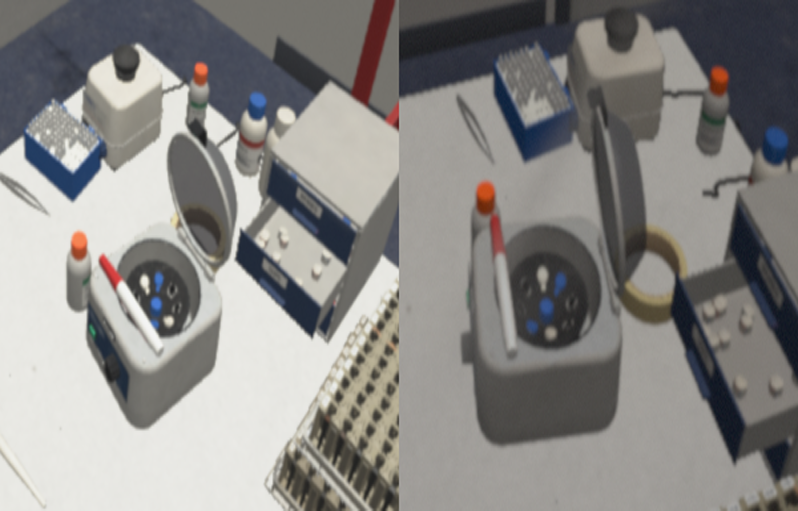

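The centrifuge sits near (602, 94) with a yaw of about -0.17. The marker lies across the front of the bowl near (551, 102), and the rocker is green, at the left of the front. I'll hover over the marker and check the free bench area.

Emit:
servo_tool:
  rows:
    - [40,-55,0,0,0,-0.15,1]
    - [80,-110,0,0,0,-0.3,1]
    - [120,-165,0,0,0,-0.45,1]
    - [160,-220,0,0,0,-0.6,1]
    - [200,-275,0,0,0,-0.75,1]
    - [240,-330,0,0,0,-0.9,0.6]
    - [280,-385,0,0,0,-1.05,0.6]
    - [320,-440,0,0,0,-1.2,0.6]
    - [355,-490,0,0,0,-1.33,0.6]
    - [382,-525,-10,0,0,-1.44,0.6]

```text
time: 2.25
tool_pos: [537.6, 120.7, 224.8]
tcp_rot: [0.0, 0.754, 0.657, 0.001]
ft_force: [1.0, 0.6, 0.1]
finger_gap: 0.602
grasp_force: 0.0
```

```bash
cat >> h.py <<'E'
def wcloud(d,mask,cal):
    K=np.array(cal["K"]);T=np.array(cal["cam_to_world"])
    v,u=np.nonzero(mask&(d>0));z=d[v,u]
    a=(u-K[0,2])/K[0,0];b=(v-K[1,2])/K[1,1];r=np.hypot(a,b)+1e-9
    s=np.tan(r)/r*z
    return (T@np.c_[a*s,-b*s,-z,np.ones_like(z)].T).T[:,:3]
E
python3 - <<'E'
from h import *
s=bot.observe();print(s["time"],s["tool_pos"],s["tcp_rot"],s["joint_pos"],s["finger_gap"])
for c in("scene","side"):
    d=np.load(f"{c}0.npz")["d"];P=cloud(c,d,np.ones_like(d,bool),bot.calibration(c))
    A=P[(P[:,0]>430)&(P[:,0]<660)&(P[:,1]>-160)&(P[:,1]<5)&(P[:,2]>10)]
    print(c,"obst",len(A),np.round(np.percentile(A,[0,50,100],axis=0)) if len(A) else "")
    # lid: centrifuge frame
    y=-.17;u=P-[602,94,0];X=u[:,0]*np.cos(y)+u[:,1]*np.sin(y);Y=-u[:,0]*np.sin(y)+u[:,1]*np.cos(y)
    m=(abs(Y)<14)&(P[:,2]>200)&(X>0)&(X<110)
    for z in range(200,265,8):
        k=m&(abs(P[:,2]-z)<4); 
        if k.sum()>3: print(z,np.round(np.percentile(X[k],[5,50,95])),k.sum())
cal=bot.calibration("wrist");im,d=bot.camera("wrist");cv2.imwrite("pics/w1.png",im)
for n in("marker","lid_lip","mini_centrifuge"):
  for q in bot.outline_of("wrist",n)[:1]:
    M=wcloud(d,q["region"],cal);print(n,q["conf"],np.round(q["bbox"]),len(M),np.round(np.percentile(M,[2,50,98],axis=0)))
    if n=="marker":
        M=M[(M[:,2]>92)&(M[:,2]<112)]
        l=cv2.fitLine(M[:,:2].astype(np.float32),cv2.DIST_HUBER,0,.01,.01).ravel();t=(M[:,:2]-l[2:])@l[:2]
        print(l,np.percentile(t,[1,99]),l[2:]+l[:2]*np.percentile(t,[1,99]).mean())
E
```

```text
2.25 [537.56568085 120.66766353 224.75061818] [3.77240642e-04 7.53592595e-01 6.57341279e-01 7.08168890e-04] [1.65718714e-01 3.48741683e-01 1.83379634e+00 1.21797787e-04
 9.57452969e-01 3.01873955e-01] 0.6020272682978121
scene obst 1440 [[ 591. -160.   10.]
 [ 622. -144.   66.]
 [ 660. -111.  132.]]
200 [56. 58. 58.] 21
208 [56. 57. 58.] 35
216 [54. 56. 85.] 41
224 [52. 69. 82.] 70
232 [51. 53. 63.] 55
240 [50. 51. 54.] 20
248 [36. 50. 52.] 20
256 [36. 44. 51.] 81
side obst 1989 [[ 593. -160.   10.]
 [ 618. -146.   70.]
 [ 660. -112.  131.]]
200 [58. 59. 59.] 11
208 [57. 58. 58.] 15
216 [57. 84. 88.] 63
224 [53. 68. 80.] 174
232 [53. 54. 63.] 42
240 [52. 52. 55.] 24
248 [37. 40. 53.] 55
256 [39. 47. 52.] 85
marker 0.84 [337. 241.  23. 173.] 3307 [[541.  41.  97.]
 [554. 111. 105.]
 [567. 168. 107.]]
[1.39767691e-01 9.90184307e-01 5.53797974e+02 1.08856224e+02] [-70.09332804  61.06615651] [553.16712017 104.38694227]
lid_lip 0.92 [536. 276. 117. 195.] 16455 [[640.  44.  97.]
 [666.  97. 196.]
 [690. 144. 255.]]
mini_centrifuge 0.97 [434. 257. 316. 230.] 44422 [[521.  34.  41.]
 [645. 100.  91.]
 [682. 170. 254.]]
```

View pics/w1.png

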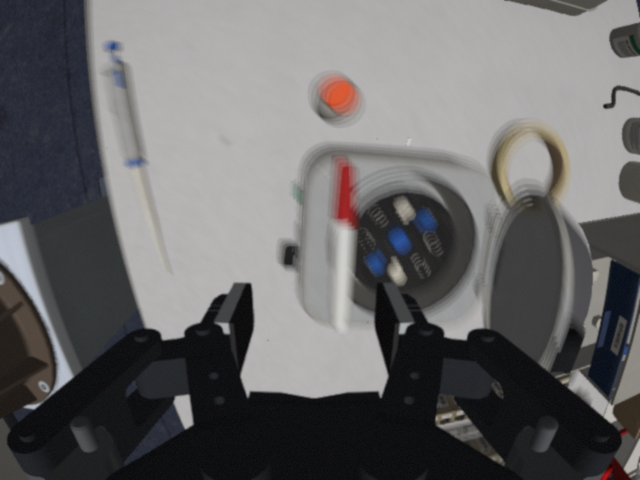

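The marker lies between the fingers and the picture is blurred by arm motion. I'll settle the arm first to see where it was commanded to.

Emit:
servo_tool:
  rows:
    - [0,0,0,0,0,0,0.6]
    - [0,0,0,0,0,0,0.6]

```text
time: 2.7
tool_pos: [535.6, 123.6, 224.3]
tcp_rot: [-0.0, 0.752, 0.66, 0.0]
ft_force: [-0.4, 0.1, 0.2]
finger_gap: 0.599
grasp_force: 0.0
```

Emit:
servo_tool:
  rows:
    - [8,-10,-30,0,0,0,0.6]
    - [16.5,-20.5,-70,0,0,-0.01,0.6]
    - [16.5,-20.5,-100,0,0,-0.01,0.6]
    - [16.5,-20.5,-120,0,0,-0.01,0.6]
    - [16.5,-20.5,-130,0,0,-0.01,0.6]
    - [16.5,-20.5,-130.5,0,0,-0.01,0.6]

```text
time: 3.45
tool_pos: [552.4, 102.5, 93.6]
tcp_rot: [-0.0, 0.755, 0.656, -0.0]
ft_force: [-0.3, 0.4, 0.8]
finger_gap: 0.599
grasp_force: 0.0
```

Emit:
servo_tool:
  rows:
    - [0,0,0,0,0,0,0.1]
    - [0,0,0,0,0,0,0.1]
    - [0,0,0,0,0,0,0.1]
    - [0,0,0,0,0,0,0.1]
    - [0,0,0,0,0,0,0.1]
    - [0,0,0,0,0,0,0.1]

```text
time: 4.2
tool_pos: [553.1, 102.2, 94.7]
tcp_rot: [0.0, 0.756, 0.655, 0.001]
ft_force: [-1.6, 1.7, 8.9]
finger_gap: 0.152
grasp_force: 58.5
```

Emit:
servo_tool:
  rows:
    - [0,0,5,0,0,0,0.1]
    - [0,0,20,0,0,0,0.1]
    - [0,0,40,0,0,0,0.1]
    - [0,0,60,0,0,0,0.1]
    - [0,0,60,0,0,0,0.1]

```text
time: 4.82
tool_pos: [553.8, 102.1, 155.9]
tcp_rot: [0.001, 0.756, 0.655, 0.001]
ft_force: [0.3, 0.1, -0.4]
finger_gap: 0.149
grasp_force: 58.5
```

Run:
```python
from h import *
cal=bot.calibration("wrist");im,d=bot.camera("wrist");cv2.imwrite("pics/w2.png",im)
for c in("side","scene"):
    im,d=bot.camera(c);cal=bot.calibration(c)
    cv2.imwrite(f"pics/{c}2.png",cv2.resize(im[160:400,260:540],None,fx=2,fy=2))
    for q in bot.outline_of(c,"marker")[:1]:
        M=cloud(c,d,q["region"],cal);print(c,q["conf"],np.round(np.percentile(M,[3,50,97],axis=0)))
```

```text
side 0.89 [[540.  37. 155.]
 [550.  74. 162.]
 [564. 142. 165.]]
scene 0.71 [[537.  38. 155.]
 [543.  65. 163.]
 [552.  92. 166.]]
```

View pics/side2.png

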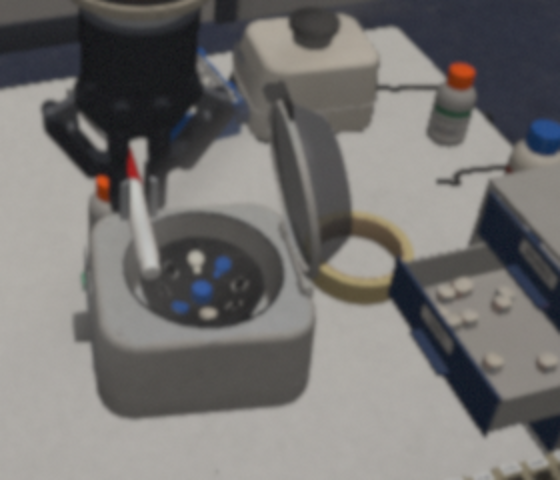

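The marker is held level, with its underside about 6 mm below the TCP, and the lid is still open. I'll carry it to the right.

Emit:
servo_tool:
  rows:
    - [-2,-14,5,0,0,-0.17,0.1]
    - [-5,-28,5,0,0,-0.34,0.1]
    - [-8,-43,5,0,0,-0.51,0.1]
    - [-10,-57,5,0,0,-0.68,0.1]
    - [-12,-72,5,0,0,-0.85,0.1]
    - [-15,-86,5,0,0,-1.02,0.1]
    - [-18,-100,5,0,0,-1.19,0.1]
    - [-20,-114,5,0,0,-1.36,0.1]
    - [-22,-127,0,0,0,-1.53,0.1]
    - [-22,-127,-20,0,0,-1.6,0.1]

```text
time: 6.32
tool_pos: [531.0, -25.8, 133.6]
tcp_rot: [0.0, 0.996, -0.088, 0.001]
ft_force: [0.3, -0.7, -0.4]
finger_gap: 0.15
grasp_force: 58.5
```

Emit:
servo_tool:
  rows:
    - [0,0,-40,0,0,0,0.1]
    - [0,0,-75,0,0,0,0.1]
    - [0,0,-100,0,0,0,0.1]
    - [0,0,-115,0,0,0,0.1]
    - [0,0,-118,0,0,0,0.1]
    - [0,0,-118,0,0,0,0.1]

```text
time: 7.08
tool_pos: [531.0, -25.0, 16.0]
tcp_rot: [0.0, 0.996, -0.085, 0.0]
ft_force: [-0.0, -0.2, -0.2]
finger_gap: 0.152
grasp_force: 58.5
```

Emit:
servo_tool:
  rows:
    - [0,0,-2,0,0,0,0.1]
    - [0,0,-4,0,0,0,0.1]
    - [0,0,-6,0,0,0,0.1]
    - [0,0,-7,0,0,0,0.1]
    - [0,0,-8,0,0,0,0.1]
    - [0,0,-8,0,0,0,0.1]

```text
time: 7.82
tool_pos: [531.3, -26.0, 8.3]
tcp_rot: [0.0, 0.996, -0.086, 0.001]
ft_force: [-1.6, -16.2, 11.3]
finger_gap: 0.147
grasp_force: 60.7
```

Emit:
servo_tool:
  rows:
    - [0,0,1,0,0,0,0.1]
    - [0,0,1.5,0,0,0,0.1]
    - [0,0,1.5,0,0,0,0.1]

```text
time: 8.2
tool_pos: [530.8, -25.5, 9.4]
tcp_rot: [0.0, 0.996, -0.086, 0.0]
ft_force: [-1.5, -8.8, 5.2]
finger_gap: 0.15
grasp_force: 61.9
```

Run:
```python
from h import *
im,d=bot.camera("side");cv2.imwrite("pics/side3.png",cv2.resize(im[200:440,220:500],None,fx=2.4,fy=2.4));cal=bot.calibration("side")
q=bot.outline_of("side","marker")
for q in q[:1]:
    M=cloud("side",d,q["region"],cal);print(q["conf"],np.round(np.percentile(M,[3,50,97],axis=0)))
```

```text
0.71 [[469. -41.  -0.]
 [512. -27.  17.]
 [595. -12.  20.]]
```

View pics/side3.png

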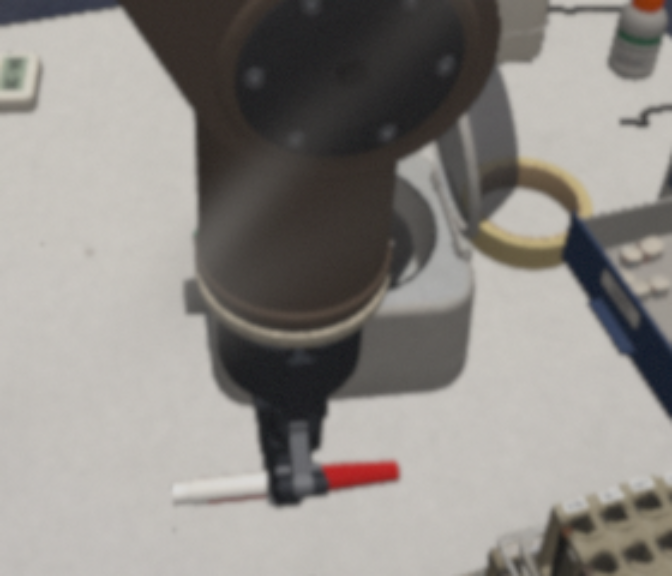

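The marker is just above the bench, and a finger knuckle seems to touch the machine's side. I'll shift away from the machine before letting go.

Emit:
servo_tool:
  rows:
    - [0,0,3,0,0,0,0.1]
    - [-1.5,-8,3,0,0,0,0.1]
    - [-3,-18,3,0,0,0,0.1]
    - [-3,-18,3,0,0,0,0.1]
    - [-3,-18,3,0,0,0,0.1]

```text
time: 8.93
tool_pos: [527.6, -43.2, 12.1]
tcp_rot: [-0.0, 0.996, -0.086, -0.0]
ft_force: [0.1, 0.4, 0.8]
finger_gap: 0.149
grasp_force: 61.9
```

Emit:
servo_tool:
  rows:
    - [0,0,-2,0,0,0,0.1]
    - [0,0,-4,0,0,0,0.1]
    - [0,0,-5,0,0,0,0.1]
    - [0,0,-6,0,0,0,0.1]
    - [0,0,-6,0,0,0,0.1]

```text
time: 9.55
tool_pos: [527.6, -43.0, 6.0]
tcp_rot: [-0.0, 0.996, -0.085, -0.0]
ft_force: [0.1, 0.1, 0.0]
finger_gap: 0.151
grasp_force: 61.9
```

Emit:
servo_tool:
  rows:
    - [0,0,-1,0,0,0,0.1]
    - [0,0,-2,0,0,0,0.1]
    - [0,0,-2,0,0,0,0.1]

```text
time: 9.93
tool_pos: [527.7, -43.0, 5.1]
tcp_rot: [0.0, 0.996, -0.086, 0.0]
ft_force: [-5.2, 0.4, 24.7]
finger_gap: 0.144
grasp_force: 65.4
```

Emit:
servo_tool:
  rows:
    - [0,0,0.8,0,0,0,0.1]
    - [0,0,0.8,0,0,0,0.2]
    - [0,0,0.8,0,0,0,0.3]
    - [0,0,0.8,0,0,0,0.45]
    - [0,0,0.8,0,0,0,0.45]

```text
time: 10.55
tool_pos: [527.6, -43.0, 4.9]
tcp_rot: [-0.0, 0.996, -0.085, -0.0]
ft_force: [0.1, -0.1, 1.1]
finger_gap: 0.448
grasp_force: 0.0
```

Emit:
servo_tool:
  rows:
    - [0,0,10,0,0,0,0.45]
    - [0,0,40,0,0,0,0.45]
    - [0,0,90,0,0,0,0.45]
    - [0,0,150,0,0,0,0.3]
    - [0,0,210,0,0,0,0]
    - [0,0,265,0,0,0,0]
    - [0,0,275,0,0,0,0]

```text
time: 11.42
tool_pos: [529.1, -43.2, 284.5]
tcp_rot: [0.0, 0.996, -0.085, 0.003]
ft_force: [0.1, -0.4, -0.3]
finger_gap: 0.002
grasp_force: 0.0
```

Run:
```python
from h import *
print(bot.observe()["joint_pos"])
for c in("scene","side"):
    im,d=bot.camera(c);cal=bot.calibration(c);cv2.imwrite(f"pics/{c}4.png",im)
    for q in bot.outline_of(c,"marker")[:1]:
        M=cloud(c,d,q["region"],cal);print(c,q["conf"],np.round(np.percentile(M,[3,50,97],axis=0)))
```

```text
[-1.38538315e-01  2.55484206e-01  1.80769529e+00 -7.21694586e-06
  1.07174907e+00  1.60342174e+00]
scene 0.67 [[464. -57.   0.]
 [521. -44.  14.]
 [590. -28.  18.]]
side 0.75 [[469. -58.   6.]
 [527. -46.  13.]
 [591. -32.  16.]]
```

The marker lies flat on the bench to the right. Next I'll go over the lid and get behind its lip with the fingers shut.

Emit:
servo_tool:
  rows:
    - [30,25,8,0,0,0,0]
    - [70,56,10,0,0,0,0]
    - [110,88,10,0,0,0,0]
    - [145,116,10,0,0,0,0]
    - [155,123,8,0,0,0,0]
    - [155,123,-15,0,0,0,0]
    - [155,123,-38,0,0,0,0]
    - [155,123,-43,0,0,0,0]
    - [155,123,-43,0,0,0,0]

```text
time: 12.75
tool_pos: [682.2, 79.6, 236.5]
tcp_rot: [0.0, 0.996, -0.086, -0.001]
ft_force: [0.2, 0.5, 0.6]
finger_gap: 0.002
grasp_force: 0.0
```

Run:
```python
from h import *
ims=[]
for c in("scene","side"):
    im,d=bot.camera(c);ims.append(im[120:300,350:500])
cv2.imwrite("pics/c5.png",cv2.resize(np.hstack(ims),None,fx=2.66,fy=2.66,interpolation=cv2.INTER_CUBIC))
```

```text
(no output)
```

View pics/c5.png

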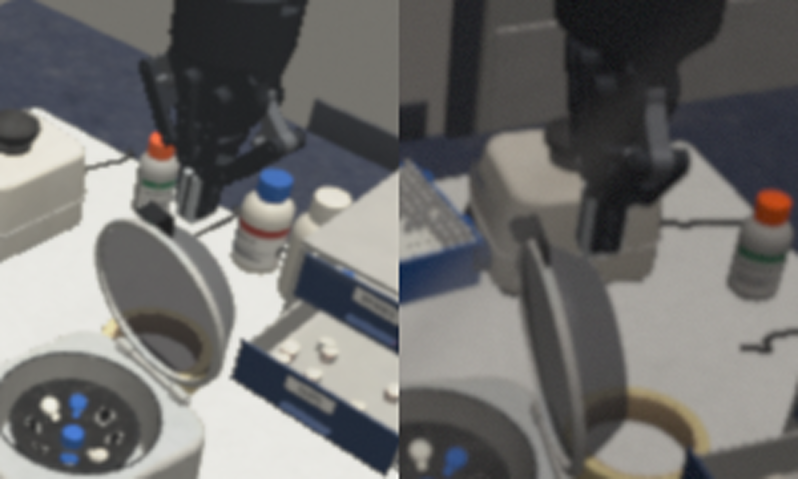

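The fingers are behind the lip and clear of everything. I'll pull forward along the lid's arc.

Emit:
servo_tool:
  rows:
    - [-8,1.4,4,0,0,0,0]
    - [-16,2.8,4,0,0,0,0]
    - [-24,4.2,3,0,0,0,0]
    - [-32,5.6,2,0,0,0,0]
    - [-39,6.8,0,0,0,0,0]
    - [-46,8,-2,0,0,0,0]
    - [-53,9.2,-5,0,0,0,0]
    - [-60,10.4,-8,0,0,0,0]

```text
time: 13.85
tool_pos: [622.1, 90.5, 228.7]
tcp_rot: [-0.0, 0.996, -0.086, -0.0]
ft_force: [0.0, -0.8, -0.5]
finger_gap: 0.0
grasp_force: 0.1
```

Run:
```python
from h import *
ims=[]
for c in("scene","side"):
    im,d=bot.camera(c);ims.append(im[140:320,320:470])
cv2.imwrite("pics/c6.png",cv2.resize(np.hstack(ims),None,fx=2.66,fy=2.66,interpolation=cv2.INTER_CUBIC))
```

```text
(no output)
```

View pics/c6.png

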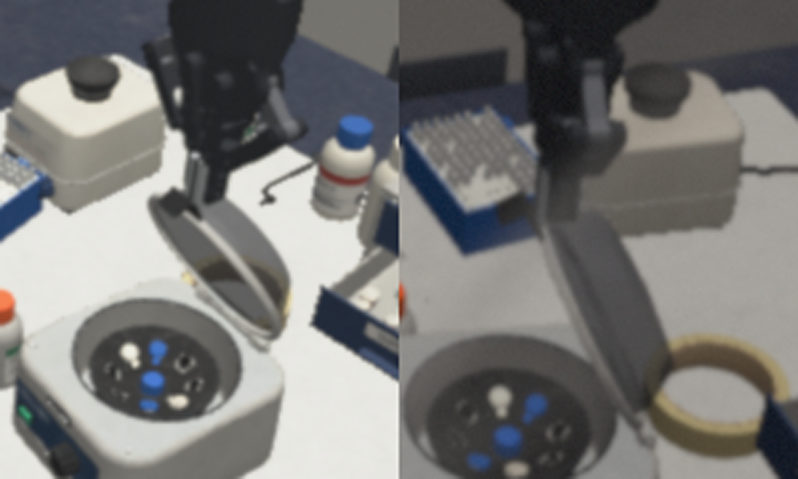

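The lid follows and is at about 1.1 rad. I'll continue to about 0.75.

Emit:
servo_tool:
  rows:
    - [-7,1.1,-3,0,0,0,0]
    - [-13,2.2,-7,0,0,0,0]
    - [-19,3.3,-11,0,0,0,0]
    - [-25,4.3,-16,0,0,0,0]
    - [-31,5.3,-20,0,0,0,0]
    - [-36,6.2,-25,0,0,0,0]
    - [-41,7.1,-31,0,0,0,0]

```text
time: 14.82
tool_pos: [581.4, 97.6, 197.7]
tcp_rot: [-0.0, 0.996, -0.085, 0.0]
ft_force: [0.1, 0.2, 0.6]
finger_gap: -0.001
grasp_force: 0.1
```

```bash
cat > lid.py <<'E'
from h import *
def lid(c):
    im,d=bot.camera(c);cal=bot.calibration(c)
    P=cloud(c,d,np.ones_like(d,bool),cal)
    y=-.17;u=P-[602,94,0];X=u[:,0]*np.cos(y)+u[:,1]*np.sin(y);Y=-u[:,0]*np.sin(y)+u[:,1]*np.cos(y)
    m=(abs(Y+40)<12)&(P[:,2]>80)&(P[:,2]<260)&(X>-90)&(X<85)
    for x in range(-90,85,15):
        k=m&(abs(X-x)<5)
        if k.sum()>3: print(c,x,np.round(np.percentile(P[k,2],[5,50,95])))
    return im
if __name__=="__main__":
    print(bot.observe()["time"],bot.observe()["tool_pos"]);a=lid("scene");b=lid("side")
    cv2.imwrite("pics/lid.png",cv2.resize(np.hstack([a[140:350,290:470],b[140:350,290:470]]),None,fx=2.2,fy=2.2,interpolation=cv2.INTER_CUBIC))
E
python3 lid.py
```

```text
14.825 [581.41264571  97.61470605 197.65487364]
scene -75 [87. 90. 92.]
scene -60 [89. 91. 92.]
scene -45 [89. 91. 93.]
scene -30 [ 90. 252. 259.]
scene -15 [177. 184. 190.]
scene 0 [173. 183. 191.]
scene 15 [173. 184. 193.]
scene 30 [166. 176. 184.]
scene 45 [ 89. 151. 172.]
scene 60 [ 89.  91. 156.]
scene 75 [89. 91. 98.]
side -75 [85. 88. 90.]
side -60 [87. 89. 91.]
side -45 [87. 89. 90.]
side -30 [ 88. 248. 259.]
side -15 [175. 182. 258.]
side 0 [169. 180. 188.]
side 15 [170. 180. 190.]
side 30 [163. 175. 183.]
side 45 [ 89. 158. 169.]
side 60 [ 88. 115. 154.]
side 75 [86. 90. 97.]
```

View pics/lid.png

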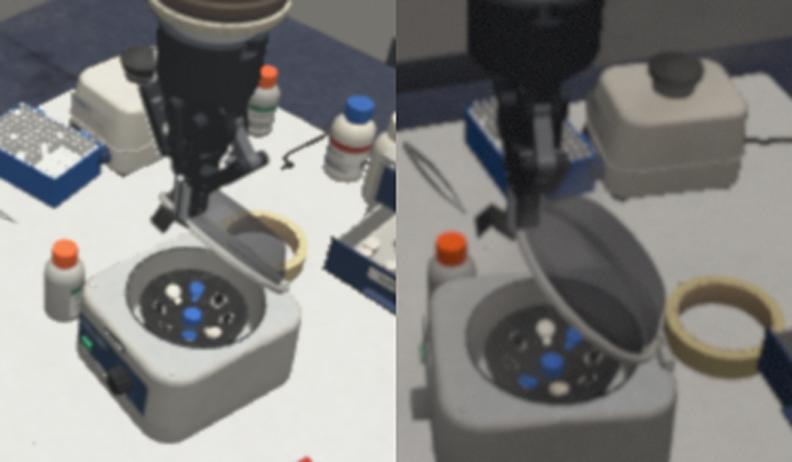

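The lid is at about 0.78 rad. I'll nudge it a little further, then let it sink.

Emit:
servo_tool:
  rows:
    - [-3,0.5,-3,0,0,0,0]
    - [-6,1,-6,0,0,0,0]
    - [-9,1.6,-10,0,0,0,0]
    - [-9,1.6,-10,0,0,0,0]
    - [-9,1.6,-10,0,0,0,0]
    - [-9,1.6,-10,0,0,0,0]
    - [-9,1.6,-10,0,0,0,0]
    - [-9,1.6,-10,0,0,0,0]
    - [-9,1.6,-10,0,0,0,0]
    - [-9,1.6,-10,0,0,0,0]

```text
time: 16.18
tool_pos: [572.6, 99.1, 188.0]
tcp_rot: [-0.0, 0.996, -0.085, 0.0]
ft_force: [-0.6, 0.2, -0.7]
finger_gap: -0.004
grasp_force: 0.0
```

```bash
python3 lid.py
```

```text
16.175 [572.64020144  99.12749884 187.96277143]
scene -75 [87. 90. 92.]
scene -60 [89. 91. 93.]
scene -45 [ 90. 128. 257.]
scene -30 [ 92. 133. 145.]
scene -15 [129. 140. 147.]
scene 0 [131. 141. 145.]
scene 15 [129. 138. 142.]
scene 30 [117. 131. 138.]
scene 45 [ 88. 106. 132.]
scene 60 [ 89.  91. 103.]
scene 75 [89. 93. 99.]
side -75 [85. 88. 90.]
side -60 [88. 89. 90.]
side -45 [ 88. 115. 252.]
side -30 [ 89. 129. 255.]
side -15 [123. 135. 241.]
side 0 [125. 135. 139.]
side 15 [123. 134. 138.]
side 30 [112. 126. 134.]
side 45 [ 89. 112. 127.]
side 60 [ 88.  89. 100.]
side 75 [86. 90. 97.]
```

Emit:
servo_tool:
  rows:
    - [0,0,5,0,0,0,0]
    - [-10,6,5,-0.017,-0.1,0,0]
    - [-25,14,5,-0.034,-0.2,0,0]
    - [-40,23,0,-0.05,-0.3,0,0]
    - [-55,31,-10,-0.067,-0.4,0,0]
    - [-70,40,-20,-0.085,-0.5,0,0]
    - [-80,46,-30,-0.1,-0.6,0,0]
    - [-86,49,-38,-0.118,-0.69,0,0]
    - [-86,49,-38,-0.118,-0.69,0,0]

```text
time: 17.4
tool_pos: [501.7, -47.6, 235.0]
tcp_rot: [0.088, 0.949, 0.034, 0.299]
ft_force: [2.0, -2.8, 0.8]
finger_gap: 0.0
grasp_force: 0.0
```

```bash
python3 lid.py
python3 - <<'E'
from h import *
print(bot.observe()["joint_pos"])
# green rocker in scene & side & wrist
for c in("scene","wrist"):
    im,d=bot.camera(c);cal=bot.calibration(c)
    h=cv2.cvtColor(im,cv2.COLOR_BGR2HSV);g=(h[...,0]>60)&(h[...,0]<85)&(h[...,1]>90)&(h[...,2]>50)
    P=(cloud(c,d,g,cal) if c!="wrist" else wcloud(d,g,cal)); P=P[(abs(P[:,0]-519)<25)&(abs(P[:,1]-143)<25)] if len(P) else P
    print(c,g.sum(),len(P),np.round(np.percentile(P,[5,50,95],axis=0),1) if len(P) else "")
    if c=="wrist": cv2.imwrite("pics/w7.png",im)
E
```

```text
17.4 [501.67586583 -47.55150636 234.99847327]
scene -75 [88. 90. 92.]
scene -60 [89. 91. 97.]
scene -45 [ 90. 100. 112.]
scene -30 [ 98. 109. 117.]
scene -15 [111. 114. 117.]
scene 75 [89. 93. 99.]
side -75 [84. 87. 89.]
side -60 [88. 89. 90.]
side -45 [ 88.  98. 112.]
side -30 [ 96. 113. 125.]
side -15 [111. 122. 126.]
side 0 [115. 124. 127.]
side 15 [112. 123. 127.]
side 30 [ 99. 116. 125.]
side 45 [ 89. 104. 116.]
side 60 [88. 89. 97.]
side 75 [87. 90. 97.]
[-0.08797949  0.08103042  2.42839583 -1.53211525  0.10220886  2.91486337]
scene 25 23 [[519.1 139.4  46.7]
 [521.  143.9  51.8]
 [523.8 150.3  55.4]]
wrist 83 40 [[521.4 140.   47.7]
 [523.1 145.7  53.7]
 [524.5 151.2  55.9]]
```

View pics/w7.png

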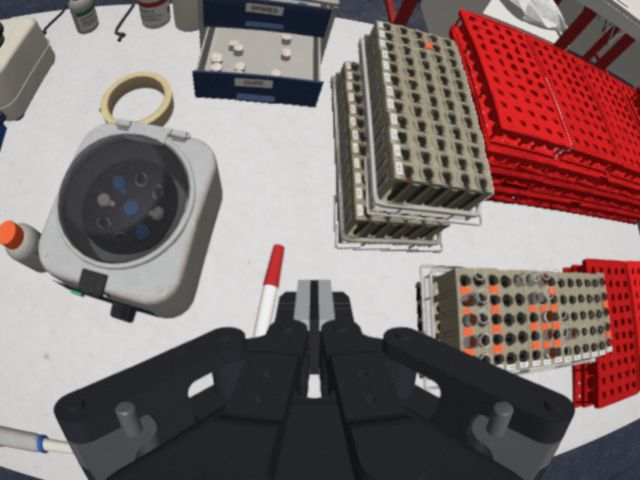

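View pics/lid.png

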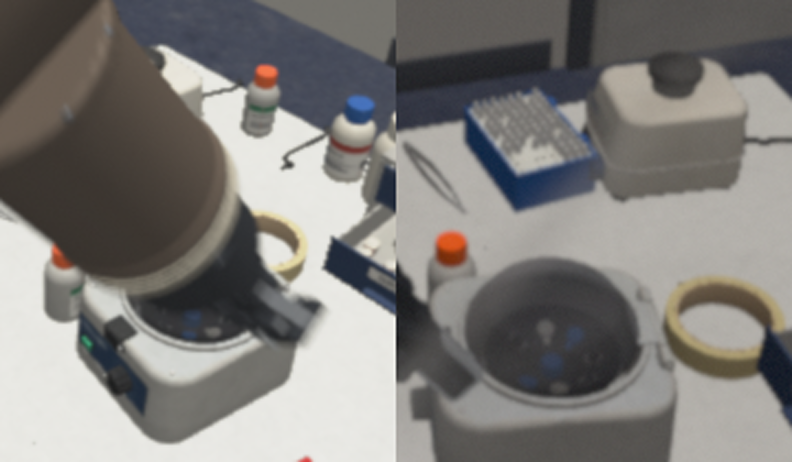

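The lid is shut (wrist picture: lid closed, lip at 95,283). The wrist has swung to joint 5's lower limit, so 0.7 rad of tilt is too much. I'll fit a planar arm model to see which tilt works at the rocker.

Run:
```python
from h import *
from scipy.optimize import least_squares
from scipy.spatial.transform import Rotation as R
D=[(.48082,1.59692,np.hypot(168.7,627.27),230.66),(.34874,1.83380,np.hypot(537.57,120.67),224.75),(.25548,1.8077,np.hypot(529.1,43.2),284.5)]
s=bot.observe();j=s["joint_pos"];q=s["tcp_rot"];Rt=R.from_quat([q[1],q[2],q[3],q[0]])
tz=Rt.as_matrix()[:,2];print("tz",tz)
def wr(p,j2,j3):
    r0,a,b,c,h,d=p;s=j2+j3
    return r0+a*np.sin(j2)+b*np.sin(s)+c*np.cos(s),h+a*np.cos(j2)+b*np.cos(s)-c*np.sin(s)
def f(p):
    e=[]
    for j2,j3,r,z in D:
        x,y=wr(p,j2,j3);e+=[x-r,y-p[5]-z]
    x,y=wr(p,j[1],j[2]);w=s["tool_pos"]-p[5]*tz
    e+=[x-np.hypot(*w[:2]),y-w[2]]
    return e+list((np.array(p)-[0,450,450,0,300,250])*1e-3)
o=least_squares(f,[0,450,450,0,300,250]);p=o.x;print(np.round(p,1),np.round(o.fun,2))
w=np.array(s["tool_pos"])-p[5]*tz;print("azim",np.arctan2(w[1],w[0]),j[0])
for r,z in((505,38),(520,40),(480,38),(505,120)):
  for t in(0,.2,.3,.4,.5,.6):
    W=(r-p[5]*np.sin(t),z+p[5]*np.cos(t))
    g=least_squares(lambda v:np.array(wr(p,*v))-W,[.3,2.2]);j2,j3=g.x
    print(r,z,t,np.round([j2,j3,np.pi-t-j2-j3],2),round(g.cost,3))
T=R.from_quat([.996,-.086,0,0]);print("turn to down",np.round((T*Rt.inv()).as_rotvec(),3))
```

```text
tz [ 0.57353497 -0.14908943 -0.80549983]
[  7.6 585.1 446.7  39.  333.2 369.8] [ 0.26  0.52 -0.09  0.05 -0.18 -0.54  0.01 -0.03  0.01  0.14 -0.    0.04
  0.03  0.12]
azim 0.024115838797984308 -0.08004582022563021
505 38 0 [0.59 2.07 0.49] 0.0
505 38 0.2 [0.55 2.24 0.16] 0.0
505 38 0.3 [ 0.55  2.32 -0.03] 0.0
505 38 0.4 [ 0.57  2.4  -0.23] 0.0
505 38 0.5 [ 0.62  2.48 -0.45] 0.0
505 38 0.6 [ 0.69  2.55 -0.7 ] 0.0
520 40 0 [0.59 2.04 0.51] 0.0
520 40 0.2 [0.55 2.2  0.19] 0.0
520 40 0.3 [0.55 2.29 0.  ] 0.0
520 40 0.4 [ 0.57  2.37 -0.19] 0.0
520 40 0.5 [ 0.61  2.44 -0.41] 0.0
520 40 0.6 [ 0.68  2.52 -0.65] 0.0
480 38 0 [0.57 2.13 0.45] 0.0
480 38 0.2 [0.53 2.29 0.12] 0.0
480 38 0.3 [ 0.54  2.38 -0.07] 0.0
480 38 0.4 [ 0.57  2.46 -0.28] 0.0
480 38 0.5 [ 0.62  2.53 -0.52] 0.0
480 38 0.6 [ 0.71  2.61 -0.78] 0.0
505 120 0 [0.44 2.03 0.68] 0.0
505 120 0.2 [0.37 2.19 0.38] 0.0
505 120 0.3 [0.35 2.27 0.21] 0.0
505 120 0.4 [0.35 2.36 0.03] 0.0
505 120 0.5 [ 0.37  2.44 -0.17] 0.0
505 120 0.6 [ 0.41  2.52 -0.39] 0.0
turn to down [ 0.231  0.592 -0.228]
```

```bash
cat > kin.py <<'E'
import numpy as np
from scipy.optimize import least_squares
from scipy.spatial.transform import Rotation as R
r0,a,b,c,h,d=7.6,585.1,446.7,39.,333.2,369.8
def rot(j): return R.from_euler("Z",j[0])*R.from_euler("Y",j[1]+j[2])*R.from_euler("Z",j[3])*R.from_euler("Y",j[4])*R.from_euler("Z",j[5])
def qR(q): return R.from_quat([q[1],q[2],q[3],q[0]])
C=rot([1.2614,.4808,1.5969,0,1.06508,-.04658]).inv()*qR([0,.131033,.991378,0])
def fk(j):
    s=j[1]+j[2];r=r0+a*np.sin(j[1])+b*np.sin(s)+c*np.cos(s);z=h+a*np.cos(j[1])+b*np.cos(s)-c*np.sin(s)
    w=R.from_euler("Z",j[0]).apply([r,30.4,z]);q=rot(j)*C
    return w+d*q.as_matrix()[:,2],q
lo=np.array([-2.75,-.82,.23,-1.56,.09,-2.92]);hi=np.array([2.75,2.05,2.67,4.7,2.69,2.92])
def ik(p,q,j0):
    f=lambda j:np.r_[(fk(j)[0]-p)/100,(fk(j)[1]*q.inv()).as_rotvec()*3]
    o=least_squares(f,np.clip(j0,lo+1e-3,hi-1e-3),bounds=(lo,hi));return o.x,np.abs(o.fun).max()
E
python3 - <<'E'
from kin import *
from rig import bot
s=bot.observe();print(fk(s["joint_pos"])[0]-s["tool_pos"],(fk(s["joint_pos"])[1]*qR(s["tcp_rot"]).inv()).magnitude())
yl=np.array([.17,.985,0]);xl=np.array([.985,-.17,0])
down=qR([0,.9963,-.0855,0])
cur=qR(s["tcp_rot"]);print("to down",(down*cur.inv()).as_rotvec())
j=np.array([.2,.3,1.9,0,.9,1.6])
# lean: rotate so tip goes to +y by L (rotation about world x), then tilt t about local y
for p,t,L in[((500,120,250),0,0),((490,135,250),0,.2),((490,135,250),0,.4),((487,148,200),.2,.4),((487,148,150),.35,.4),((487,148,120),.5,.4),((487,148,80),.5,.4),((487,148,38),.5,.4),((487,148,38),.5,.3),((487,148,38),.5,.2),((487,148,38),.5,0)]:
    q=R.from_rotvec(-t*yl)*R.from_rotvec(L*xl)*down
    j,e=ik(np.array(p),q,j);print(p,t,L,np.round(j,2),round(e,4),"tz",np.round(q.as_matrix()[:,2],2))
E
```

```text
[ 1.54958952 -0.26253704  0.06735917] 0.0011873589608671878
to down [ 0.23089451  0.59228273 -0.22685316]
(500, 120, 250) 0 0 [0.18 0.27 1.89 0.   0.99 1.92] 0.0 tz [ 0. -0. -1.]
(490, 135, 250) 0 0.2 [0.07 0.23 1.96 0.25 0.92 1.66] 0.0 tz [ 0.03  0.2  -0.98]
(490, 135, 250) 0 0.4 [-0.08  0.23  2.02  0.51  0.92  1.34] 0.0 tz [ 0.07  0.38 -0.92]
(487, 148, 200) 0.2 0.4 [-0.03  0.23  2.22  0.74  0.56  1.06] 0.0 tz [ 0.25  0.35 -0.9 ]
(487, 148, 150) 0.35 0.4 [-0.01  0.31  2.38  1.46  0.34  0.28] 0.0 tz [ 0.38  0.33 -0.87]
(487, 148, 120) 0.5 0.4 [ 0.01  0.43  2.51  2.41  0.47 -0.72] 0.0 tz [ 0.5   0.31 -0.81]
(487, 148, 80) 0.5 0.4 [ 0.01  0.57  2.53  2.57  0.59 -0.91] 0.0 tz [ 0.5   0.31 -0.81]
(487, 148, 38) 0.5 0.4 [ 0.01  0.71  2.54  2.67  0.72 -1.03] 0.0 tz [ 0.5   0.31 -0.81]
(487, 148, 38) 0.5 0.3 [ 0.13  0.67  2.53  2.89  0.63 -1.1 ] 0.0 tz [ 0.5   0.21 -0.84]
(487, 148, 38) 0.5 0.2 [ 0.24  0.64  2.5   3.15  0.53 -1.22] 0.0 tz [ 0.5   0.12 -0.86]
(487, 148, 38) 0.5 0 [ 0.43  0.62  2.41  3.89  0.41 -1.73] 0.0 tz [ 0.47 -0.08 -0.88]
```

The kinematic model fits to about 1.5 mm. I'll return to tool-down, then lean sideways and tilt so that joint 4 goes round the positive way.

Emit:
servo_tool:
  rows:
    - [0,10,5,0.025,0.065,-0.025,0]
    - [0,20,8,0.05,0.13,-0.05,0]
    - [0,40,10,0.08,0.2,-0.08,0]
    - [0,60,15,0.11,0.28,-0.11,0]
    - [0,80,15,0.14,0.36,-0.14,0]
    - [0,105,15,0.17,0.44,-0.17,0]
    - [0,130,15,0.2,0.52,-0.2,0]
    - [-2,150,15,0.231,0.592,-0.227,0]
    - [-2,168,15,0.231,0.592,-0.227,0]
    - [-2,168,15,0.231,0.592,-0.227,0]

```text
time: 18.85
tool_pos: [499.1, 123.6, 248.6]
tcp_rot: [-0.001, 0.997, -0.082, -0.0]
ft_force: [-0.2, -1.0, 0.0]
finger_gap: 0.001
grasp_force: 0.0
```

Run:
```python
from kin import *
from rig import bot
s=bot.observe();print(s["time"],s["joint_pos"].round(2),s["tool_pos"].round(1),s["tcp_rot"].round(3),s["ft_force"].round(1))
yl=np.array([.17,.985,0]);xl=np.array([.985,-.17,0]);down=qR([0,.9963,-.0855,0]);cur=qR(s["tcp_rot"])
for p,t,L in[((490,135,250),0,.2),((490,135,250),0,.4),((487,148,200),.2,.4),((487,148,150),.35,.4),((487,148,120),.5,.4),((487,148,120),.5,.2),((487,148,120),.5,0)]:
    q=R.from_rotvec(-t*yl)*R.from_rotvec(L*xl)*down;print(p,t,L,np.round(np.r_[np.array(p)-s["tool_pos"],(q*cur.inv()).as_rotvec()],3).tolist(), ik(np.array(p),q,[0,.4,2.5,2.4 if t>.3 else .5,.5,0])[0].round(2))
```

```text
18.85 [0.18 0.27 1.88 0.   0.99 1.92] [499.1 123.6 248.6] [-0.001  0.997 -0.082 -0.   ] [-0.2 -1.   0. ]
(490, 135, 250) 0 0.2 [-9.15, 11.426, 1.378, 0.194, -0.033, -0.006] [0.07 0.23 1.96 0.25 0.92 1.66]
(490, 135, 250) 0 0.4 [-9.15, 11.426, 1.378, 0.391, -0.067, -0.006] [-0.08  0.23  2.02  0.51  0.92  1.34]
(487, 148, 200) 0.2 0.4 [-12.15, 24.426, -48.622, 0.357, -0.261, 0.033] [-0.03  0.23  2.22  0.74  0.56  1.06]
(487, 148, 150) 0.35 0.4 [-12.15, 24.426, -98.622, 0.33, -0.406, 0.063] [-0.01  0.31  2.38  1.46  0.34  0.28]
(487, 148, 120) 0.5 0.4 [-12.15, 24.426, -128.622, 0.301, -0.551, 0.093] [ 0.01  0.43  2.51  2.41  0.47 -0.72]
(487, 148, 120) 0.5 0.2 [-12.15, 24.426, -128.622, 0.107, -0.524, 0.043] [ 0.24  0.38  2.46  3.16  0.24 -1.23]
(487, 148, 120) 0.5 0 [-12.15, 24.426, -128.622, -0.086, -0.493, -0.007] [ 0.43  0.39  2.37  4.55  0.28 -2.43]
```

Emit:
servo_tool:
  rows:
    - [-5,6,0,0.1,-0.017,0,0]
    - [-9,11,1,0.2,-0.034,0,0]
    - [-9,11,1,0.3,-0.05,0,0]
    - [-9,11,1,0.39,-0.067,-0.006,0]
    - [-11,18,-24,0.375,-0.164,0.015,0]
    - [-12,24,-48,0.357,-0.261,0.033,0]
    - [-12,24,-75,0.343,-0.333,0.048,0]
    - [-12,24,-98,0.33,-0.406,0.063,0]
    - [-12,24,-98,0.33,-0.406,0.063,0]
    - [-12,24,-98,0.33,-0.406,0.063,0]

```text
time: 20.1
tool_pos: [485.6, 145.5, 150.3]
tcp_rot: [-0.18, 0.965, -0.05, 0.185]
ft_force: [-0.4, -0.2, 0.9]
finger_gap: -0.0
grasp_force: 0.0
```

Emit:
servo_tool:
  rows:
    - [0,0,-5,-0.005,-0.025,0.005,0]
    - [0,0,-10,-0.01,-0.05,0.01,0]
    - [0,0,-15,-0.015,-0.075,0.015,0]
    - [0,0,-20,-0.02,-0.1,0.02,0]
    - [0,0,-25,-0.025,-0.125,0.025,0]
    - [0,0,-30,-0.03,-0.145,0.03,0]
    - [0,0,-30,-0.03,-0.145,0.03,0]
    - [0,0,-30,-0.03,-0.145,0.03,0]

```text
time: 21.1
tool_pos: [487.9, 145.9, 121.7]
tcp_rot: [-0.173, 0.952, -0.019, 0.253]
ft_force: [-0.3, 1.1, 0.1]
finger_gap: 0.0
grasp_force: 0.0
```

```bash
cat > plan.py <<'E'
from kin import *
from rig import bot
s=bot.observe();print(s["time"],s["joint_pos"].round(2),s["tool_pos"].round(1),s["tcp_rot"].round(3),s["ft_force"].round(1))
yl=np.array([.17,.985,0]);xl=np.array([.985,-.17,0]);down=qR([0,.9963,-.0855,0]);cur=qR(s["tcp_rot"])
def go(p,t,L):
    q=R.from_rotvec(-t*yl)*R.from_rotvec(L*xl)*down;print(p,t,L,np.round(np.r_[np.array(p)-s["tool_pos"],(q*cur.inv()).as_rotvec()],3).tolist(), ik(np.array(p),q,s["joint_pos"])[0].round(2))
E
python3 - <<'E'
from plan import *
go((485,148,39),.5,.4);go((485,148,39),.5,.2);go((485,148,39),.5,.1);go((485,148,39),.5,0)
E
```

```text
21.1 [-0.01  0.41  2.51  2.31  0.45 -0.67] [487.9 145.9 121.7] [-0.173  0.952 -0.019  0.253] [-0.3  1.1  0.1]
(485, 148, 39) 0.5 0.4 [-2.913, 2.083, -82.703, 0.004, -0.005, -0.027] [ 0.01  0.71  2.54  2.67  0.73 -1.04]
(485, 148, 39) 0.5 0.2 [-2.913, 2.083, -82.703, -0.17, 0.023, -0.123] [ 0.24  0.64  2.5   3.15  0.53 -1.22]
(485, 148, 39) 0.5 0.1 [-2.913, 2.083, -82.703, -0.256, 0.036, -0.17] [ 0.34  0.62  2.46  3.49  0.45 -1.43]
(485, 148, 39) 0.5 0 [-2.913, 2.083, -82.703, -0.343, 0.05, -0.218] [ 0.44  0.61  2.41  3.89  0.41 -1.73]
```

Joint 4 is round. I'll go down in front of the rocker and un-lean.

Emit:
servo_tool:
  rows:
    - [-3,2,-25,0,0,0,0]
    - [-3,2,-50,0,0,-0.01,0]
    - [-3,2,-75,0,0,-0.02,0]
    - [-3,2,-82.5,-0.09,0.01,-0.08,0]
    - [-3,2,-82.5,-0.17,0.023,-0.123,0]
    - [-3,2,-82.5,-0.256,0.036,-0.17,0]
    - [-3,2,-82.5,-0.343,0.05,-0.218,0]
    - [-3,2,-82.5,-0.343,0.05,-0.218,0]
    - [-3,2,-82.5,-0.343,0.05,-0.218,0]

```text
time: 22.22
tool_pos: [485.7, 149.6, 39.4]
tcp_rot: [0.02, 0.965, -0.083, 0.247]
ft_force: [1.2, -0.3, 0.6]
finger_gap: -0.003
grasp_force: 0.0
```

Run:
```python
from plan import *
from h import wcloud,cv2
im,d=bot.camera("wrist");cal=bot.calibration("wrist")
T=np.array(cal["cam_to_world"]);K=np.array(cal["K"])
cv2.imwrite("pics/w8.png",im)
P=wcloud(d,np.ones_like(d,bool),cal);u=P-[602,94,0];X=u@xl;Y=u@yl
m=(abs(Y-34)<5)&(P[:,2]>15)&(P[:,2]<85)&(X<-60)&(X>-100)
for z in range(20,85,5):
    k=m&(abs(P[:,2]-z)<2.5)
    if k.sum()>3:print(z,X[k].round(1).min(),np.median(X[k]).round(1),k.sum())
go((505,145,39),.5,0)
```

```text
22.225 [ 0.44  0.6   2.43  3.9   0.41 -1.73] [485.7 149.6  39.4] [ 0.02   0.965 -0.083  0.247] [ 1.2 -0.3  0.6]
20 -84.8 -84.4 46
25 -84.9 -84.5 55
45 -89.8 -89.4 45
50 -90.0 -89.2 118
55 -89.6 -87.2 262
60 -86.3 -85.4 127
65 -85.7 -85.3 117
70 -85.8 -84.9 191
75 -85.4 -82.9 281
80 -83.1 -82.5 175
(505, 145, 39) 0.5 0 [19.278, -4.551, -0.403, -0.002, 0.002, -0.001] [ 0.41  0.61  2.38  3.91  0.38 -1.79]
```

View pics/w8.png

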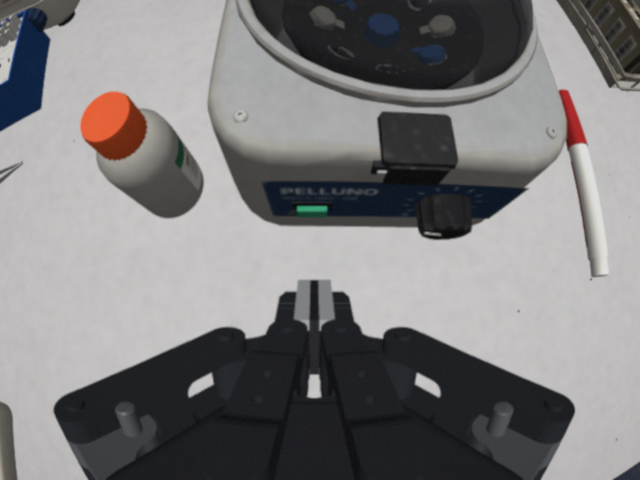

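The fingertips (col 315, row 285) line up with the green rocker (col 312, row 210), and the lid is shut. I'll advance.

Emit:
servo_tool:
  rows:
    - [8,-1.4,0,0,0,0,0]
    - [16,-2.8,0,0,0,0,0]
    - [19,-3.3,0,0,0,0,0]
    - [20.5,-3.5,0,0,0,0,0]
    - [22,-3.8,0,0,0,0,0]
    - [22,-3.8,0,0,0,0,0]

```text
time: 23.02
tool_pos: [506.5, 143.6, 38.5]
tcp_rot: [0.022, 0.965, -0.083, 0.246]
ft_force: [0.3, -0.7, -0.8]
finger_gap: 0.005
grasp_force: 0.0
```

Emit:
servo_tool:
  rows:
    - [0.8,-0.14,0,0,0,0,0]
    - [1.6,-0.28,0,0,0,0,0]
    - [1.6,-0.28,0,0,0,0,0]

```text
time: 23.4
tool_pos: [508.2, 143.4, 38.5]
tcp_rot: [0.022, 0.965, -0.083, 0.246]
ft_force: [0.2, -0.2, -0.3]
finger_gap: 0.001
grasp_force: 0.0
```

Emit:
servo_tool:
  rows:
    - [0.8,-0.14,0,0,0,0,0]
    - [1.6,-0.28,0,0,0,0,0]
    - [1.6,-0.28,0,0,0,0,0]

```text
time: 23.78
tool_pos: [509.8, 143.1, 38.6]
tcp_rot: [0.022, 0.965, -0.083, 0.246]
ft_force: [-0.4, -0.2, -1.0]
finger_gap: 0.001
grasp_force: 0.0
```

Emit:
servo_tool:
  rows:
    - [0.8,-0.14,0,0,0,0,0]
    - [1.5,-0.25,0,0,0,0,0]
    - [1.5,-0.25,0,0,0,0,0]

```text
time: 24.15
tool_pos: [511.3, 142.8, 38.5]
tcp_rot: [0.022, 0.965, -0.083, 0.246]
ft_force: [-0.5, 0.1, 0.7]
finger_gap: -0.003
grasp_force: 0.0
```

Emit:
servo_tool:
  rows:
    - [0.8,-0.14,0,0,0,0,0]
    - [1.5,-0.25,0,0,0,0,0]
    - [1.5,-0.25,0,0,0,0,0]

```text
time: 24.52
tool_pos: [512.2, 142.6, 38.2]
tcp_rot: [0.022, 0.966, -0.083, 0.246]
ft_force: [-3.8, 1.6, -1.1]
finger_gap: -0.003
grasp_force: 2.3
```

Run:
```python
from rig import bot
import cv2
im,d=bot.camera("wrist");cv2.imwrite("pics/w9.png",cv2.resize(im[160:340,200:480],None,fx=2.8,fy=2.8,interpolation=cv2.INTER_CUBIC))
```

```text
(no output)
```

View pics/w9.png

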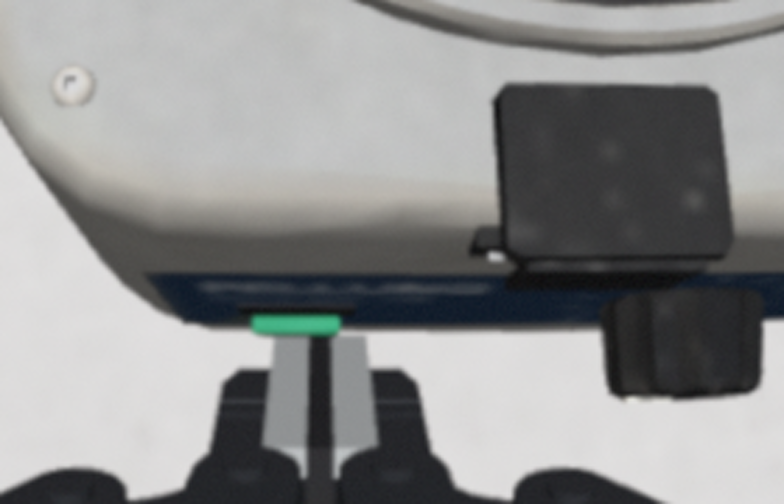

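Contact. I'll press until it meets the stop.

Emit:
servo_tool:
  rows:
    - [0.6,-0.1,0,0,0,0,0]
    - [1,-0.17,0,0,0,0,0]
    - [1,-0.17,0,0,0,0,0]

```text
time: 24.95
tool_pos: [512.5, 142.4, 37.9]
tcp_rot: [0.022, 0.966, -0.083, 0.245]
ft_force: [-6.8, 3.4, -3.8]
finger_gap: 0.003
grasp_force: 4.0
```

Emit:
servo_tool:
  rows:
    - [1,-0.17,0,0,0,0,0]
    - [2,-0.34,0,0,0,0,0]
    - [2,-0.34,0,0,0,0,0]

```text
time: 25.32
tool_pos: [513.0, 142.2, 37.5]
tcp_rot: [0.022, 0.966, -0.082, 0.244]
ft_force: [-17.8, 8.6, 4.5]
finger_gap: -0.001
grasp_force: 8.7
```

Emit:
servo_tool:
  rows:
    - [-5,0.9,0,0,0,0,0]
    - [-12,2,0,0,0,0,0]
    - [-30,5,0,0,0,0,0]
    - [-30,5,0,0,0,0,0]

```text
time: 25.82
tool_pos: [484.8, 147.1, 38.5]
tcp_rot: [0.022, 0.965, -0.083, 0.246]
ft_force: [0.0, 0.2, -0.3]
finger_gap: -0.003
grasp_force: 0.0
```

Run:
```python
from plan import *
from h import wcloud,cloud,cv2
im,d=bot.camera("wrist");cal=bot.calibration("wrist");cv2.imwrite("pics/w10.png",im)
P=wcloud(d,np.ones_like(d,bool),cal);u=P-[602,94,0];X=u@xl;Y=u@yl
m=(abs(Y-34)<5)&(P[:,2]>15)&(P[:,2]<85)&(X<-60)&(X>-100)
for z in range(38,62,2):
    k=m&(abs(P[:,2]-z)<1)
    if k.sum()>3:print(z,X[k].round(1).min(),np.median(X[k]).round(1),k.sum())
a=cv2.imread("pics/w8.png")[180:240,260:380];b=im[180:240,260:380]
cv2.imwrite("pics/cmp.png",cv2.resize(np.vstack([a,b]),None,fx=5,fy=5,interpolation=cv2.INTER_CUBIC)[:600])
```

```text
25.825 [ 0.44  0.6   2.43  3.9   0.41 -1.74] [484.8 147.1  38.5] [ 0.022  0.965 -0.083  0.246] [ 0.   0.2 -0.3]
38 -85.5 -85.3 14
48 -88.2 -84.8 12
50 -88.7 -84.9 53
52 -88.9 -86.7 104
54 -89.2 -87.3 115
56 -85.5 -84.9 58
58 -85.5 -84.5 62
60 -84.8 -84.3 47
```

View pics/cmp.png

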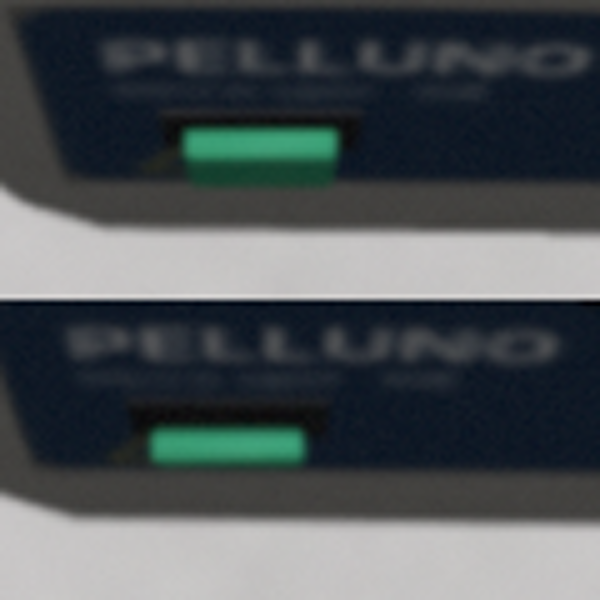

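The rocker's front face has turned in at the bottom. I'll press once more, slightly higher, to be sure it's fully over, then retreat.

Emit:
servo_tool:
  rows:
    - [12,-2,1.5,0,0,0,0]
    - [22,-3.8,1.5,0,0,0,0]
    - [26,-4.4,1.5,0,0,0,0]
    - [27.5,-4.7,1.5,0,0,0,0]
    - [28.5,-4.9,1.5,0,0,0,0]
    - [29.5,-5,1.5,0,0,0,0]
    - [30.5,-5.2,1.5,0,0,0,0]
    - [30.5,-5.2,1.5,0,0,0,0]

```text
time: 26.88
tool_pos: [512.7, 141.7, 38.5]
tcp_rot: [0.022, 0.966, -0.082, 0.243]
ft_force: [-17.3, 6.4, 2.8]
finger_gap: -0.0
grasp_force: 8.9
```

Emit:
servo_tool:
  rows:
    - [-5,0.9,0,0,0,0,0]
    - [-12,2,0,0,0,0,0]
    - [-30,5,0,0,0,0,0]
    - [-50,8,5,0,0,0,0]
    - [-50,8,20,0,0,0,0]
    - [-50,8,20,0,0,0,0]

```text
time: 27.62
tool_pos: [466.2, 150.3, 61.1]
tcp_rot: [0.021, 0.965, -0.083, 0.247]
ft_force: [-0.3, -0.9, -1.3]
finger_gap: -0.002
grasp_force: 0.0
```

Run:
```python
from h import *
print(bot.observe()["joint_pos"].round(2))
for n in("marker","bottle","timer","tape"):
  for c in("side","scene"):
    im,d=bot.camera(c)
    for q in bot.outline_of(c,n)[:1]:
        M=cloud(c,d,q["region"],bot.calibration(c));print(c,n,round(q["conf"],2),np.round(np.median(M,0)),np.round(np.percentile(M,[3,97],axis=0)).tolist())
    P=cloud(c,d,np.ones_like(d,bool),bot.calibration(c));u=P-[602,94,0];X=u@[.985,-.17,0];Y=u@[.17,.985,0]
    if n=="tape":
        for x,yv in((0,0),(20,-20),(-20,0),(20,20),(-76,0),(-70,0)):
            k=(abs(X-x)<5)&(abs(Y-yv)<8)&(P[:,2]<180);print(c,x,yv,k.sum(),np.median(P[k,2]).round(1) if k.sum() else "")
```

```text
[ 0.47  0.53  2.45  4.01  0.39 -1.82]
side marker 0.88 [528. -46.  13.] [[469.0, -58.0, 6.0], [592.0, -33.0, 16.0]]
scene marker 0.79 [523. -44.  15.] [[464.0, -57.0, 9.0], [588.0, -30.0, 18.0]]
side bottle 0.9 [563. 213.  65.] [[548.0, 204.0, -1.0], [583.0, 310.0, 85.0]]
scene bottle 0.87 [555. 211.  55.] [[545.0, 200.0, 7.0], [576.0, 229.0, 87.0]]
scene timer 0.63 [391. 391.  17.] [[377.0, 372.0, 1.0], [409.0, 427.0, 22.0]]
side tape 0.66 [764. 140.  19.] [[726.0, 92.0, 1.0], [814.0, 180.0, 25.0]]
side 0 0 46 128.8
side 20 -20 57 126.5
side -20 0 48 127.2
side 20 20 45 126.6
side -76 0 55 94.9
side -70 0 54 94.5
scene tape 0.78 [794. 142.  22.] [[748.0, 92.0, 0.0], [816.0, 184.0, 27.0]]
scene 0 0 34 130.7
scene 20 -20 34 128.1
scene -20 0 35 128.9
scene 20 20 25 128.3
scene -76 0 38 96.6
scene -70 0 26 96.8
```

```bash
python3 -c "from rig import bot; print(bot.job_done())"
```

```text
the job is handed in; nothing more can be done
None
```

I handed the job in at about 28 s: the marker lies flat on the free bench to the right, the lid sank shut slowly on its own (lip measured at 95 mm), and after that I pressed the rocker's lower half in twice to a firm stop; while I was setting the marker down, the gripper pushed on the machine's side with about 16 N, and I moved it clear.

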